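# Take the dry primed tube off its drying rod

### The job

The white-primed paper tube has dried: slide it along its rod and off the free, red-tipped end, keep hold of it, and lay it gently on its side, wholly on the plywood board, and let go. Do not drop it, and leave the brown tube hanging where it is.

Things in the scene. Friction and masses are not known exactly. Their poses are not given: they have to be found in the camera images.
- white_center (a point): Centre of the white eight-sided papier-mache tube: 50 mm long, 54 mm across outer flats, 40 mm across inner flats, about 60 g, stiff. Its x axis is the bore, parallel to the rod; z up at the start; two upright flats face its +y and -y. It hangs loosely on the rod by the top of its bore, its centre 13 mm under the rod's axis, 137 mm above the table.
- white_stand: Fixed drying stand of the white tube (the brown one's is alike). Origin on the table below the rod's open red end; x runs along the rod to the post, z up. Level rod 14 mm thick, axis at z = 150 mm, open end x = 0, post (18 mm thick, 162 mm tall) x = 160. Tube centre starts at x = 50 to 80, is clear of the rod below x = -25. Base plate 140 x 130 x 12, centre x = 150.
- board: Plain plywood board, fixed, 220 mm (x) by 200 mm (y) and 10 mm thick, flat on the table. Origin at the centre of its underside, z up. The tube lying on it has its centre 37 mm above the table.
- brown_center (a point): Centre of the brown tube, of the same shape and size, hanging on its own stand in the same way, at a height of 137 mm. It must stay there.
There are look-alikes about, which are no part of the job. Of the things that look like the part that bears white_center, the smallest one is meant.

How it is judged:
By the outcome, as a careful person would: the job done as asked, in the order asked, and still so for the second after the job is handed in, with the robot touching nothing.
It also fails if it takes over 45 s, if anything falls off the work surface, if the arm or the gripper's body presses on something with over 40 N, if the wrist force passes 120 N, or if a joint passes its speed limit or range.

### The arm

A 7-joint arm with a two-finger parallel gripper is mounted at the origin on the work surface. World frame = base frame: x ahead of the robot, y to its left, z up, the work surface at z = 0. Lengths are in m, angles in rad, forces in N, time in s.
With the tool pointing down it reaches from about 0.4 to 0.85 m from the base axis. Payload 10.4 kg.
Tool frame: the origin (TCP) lies on the front face of the gripper's body, between the roots of the fingers; the fingertips stand 73 mm ahead of it and the grasp point (between the pads) lies 54 mm ahead of it; x points along the fingers, y is the direction in which the jaws open and shut, and the axes are right-handed (so a half turn about x gives the same grasp; the last joint's range is limited). The gripper opens to 85 mm and grips with 20 to 120 N. Pads are 22 mm wide; open, the fingers measure 114 mm over their backs; the gripper's body (76 mm by 85 mm) begins 54 mm behind the grasp point. The pads swing forward as they close: fully open they stand 13 mm farther back than shut.
Start: joints at [1.174, 0.332, -0.065, 1.46, 0.022, 1.35, -0.088], TCP at [0.228, -0.582, 0.304] pointing down, gripper open.
Joint ranges: [-2.6, 2.6], [-0.5, 2.12], [-1.47, 1.34], [0.16, 2.42], [-1.27, 4.41], [0.06, 2.06], [-2.6, 2.6]. Speed limits (rad/s): [2.22, 2.22, 2.79, 2.79, 3.14, 3.14, 3.14].

### API

Orientations are given as a unit quaternion [x, y, z, w].
In Python, from workcell import manip gives the robot as it stands. The module is installed in compiled form; this text tells all that it offers.
- The arm moves only by the tool arm_command, never from a script. Its argument "moves" is a list that holds one entry, the list of rows, each a list of 5 numbers: the closure, from 0 (fully open) to 1 (shut), then the shift along the tool's x, y, z in units of 25 mm (1.0 is 25 mm), then the turn about the tool's x in degrees. A call has 1 to 12 rows; each row shifts and turns the commanded pose from where the row before left it, along the tool's axes as they then stand; what a row does not reach is not made up. A row lasts 1/12 s, in which the tool goes at most 41.7 mm and 7.16 degrees, less where a joint would pass 70% of its speed; a pose out of reach is approached as far as the arm can. A call is refused whole if a number of a shift passes 1 or a number of a turn 7.16, either way. A call with a gripper value outside its range is refused whole. The fingers move at their own pace and stop on an object; "force" is the grip in N (left out, the last holds). Time passes only in rows, so rows that do not move let the fingers close. It gives the time, the measured TCP pose, the force and the opening at its end, in the units of the state.
- manip.get_obs(): the state, without advancing time (a new reading comes with each control period).
- manip.camera(name): name is "side" or "top"; returns the picture (480x640x3 uint8, red, green, blue); there is no depth.
- manip.camera_info(name): a dict with "vfov" (degrees; the focal length in pixels is half the picture's height over the tangent of half this angle, whatever the lens; pixels are square), "cx", "cy" (the principal point, pixels), "pose" (4x4, takes a point from camera to world coordinates). Camera axes: x right, y down, z forward; pixel columns grow to the right and rows downward; lengths in m; the calibration is good to about 2 mm. A picture is of the moment at which its call begins. camera_info takes no time and is no camera call.
- manip.hand_in(): hands the job in, once; it reports no verdict.
Trained networks look in the newest picture that a camera, given by its name, has taken for a name from the list of things; names that differ only in an ending like _2 or _b are one class to them, and where a whole thing is asked for, a point or a joint stands for the part that bears it (a point fixed in the world has none). Each returns a list of dicts, best first, with "confidence" (0 to 1); they miss things now and then, are a little off and sometimes report something else, mostly with a low value. They report only what shows in the picture. A call takes as long as a camera call. They do not tell look-alikes from the thing itself.
- manip.regions_of(query, camera): "mask" (480x640 bool, what is visible of it) and "rect" ([left, top, right, bottom] in pixels, round what is visible of it).
- manip.pinpoint(query, camera): "pixel" ([row, column] in pixels: a listed point, or the origin of a listed thing).
The state is a dict: "clock": time; "joint_pos": joint angles; "joint_velocities": joint speeds; "tau": joint torques, N m; "position": TCP position; "ee_rot": TCP orientation; "ft_force": force on the tool from outside, world axes, zero at the start; "torque": the same for the moment, N m; "grip_width": opening from 0.0 (shut) to 1.0 (fully open).
Only numpy, scipy, OpenCV 4.12 (cv2) and the standard library are available. Lean on these libraries where they do the work, as an engineer would, in place of code of your own. Each camera call takes 0.05 s, during which the arm holds its last target.

## Working session

There is one attempt and no reset: what is moved stays moved. The work goes in short steps, Python scripts to look and compute and a tool call to move; the robot and the scene stay as the last step left them, time stands still between calls to the robot, and variables do not carry over. Pictures are saved under pics/ and viewed, and the job is handed in when it is done.

Besides the shell and the picture viewer there is one more tool, called after "Emit:" by a JSON object that holds its "api" and its "payload", one argument or row to a line. arm_command: Moves the arm, as the interface text tells. Its arguments: {"type":"object","properties":{"moves":{"type":"array","items":{"type":"array","items":{"type":"array","items":{"type":"number"}}}},"force":{"type":"number"}},"required":["moves"]}

```bash
mkdir -p pics
python3 - <<'E'
from workcell import manip
import cv2,numpy as np
o=manip.get_obs()
for k,v in o.items(): print(k,np.round(v,4))
for c in ['side','top']:
    im=manip.camera(c); cv2.imwrite(f'pics/{c}0.png',im[:,:,::-1])
    i=manip.camera_info(c); print(c,i['vfov'],i['cx'],i['cy'],np.round(i['pose'],4).tolist(), [k for k in i])
    for q in ['white_center','white_stand','board','brown_center']:
        print(q,[(np.round(d['pixel'],1).tolist(),round(d['confidence'],2)) for d in manip.pinpoint(q,c)], [(np.round(d['rect']).tolist(),int(d['mask'].sum()),round(d['confidence'],2)) for d in manip.regions_of(q,c)])
E
```

```text
clock 0.0
joint_pos [ 1.1744  0.3329 -0.0647  1.4609  0.0216  1.3499 -0.0885]
joint_velocities [-0.0004 -0.0009  0.0001  0.     -0.0013  0.0007 -0.0006]
tau [ 4.00000e-04 -6.25446e+01  4.89000e-02 -3.91602e+01  1.61000e-02
  9.90000e-03 -0.00000e+00]
position [ 0.2281 -0.5816  0.3031]
ee_rot [-0.6947 -0.1319  0.6949 -0.1309]
ft_force [-0.5522  0.0595  0.0853]
torque [ 0.0375 -0.0012  0.0033]
grip_width 1.0018
side 54.18432848537299 315.5949925796446 237.99148127984282 [[-0.9994, -0.0155, 0.031, 0.607], [-0.0334, 0.6681, -0.7433, 0.6221], [-0.0092, -0.7439, -0.6682, 0.6905], [0.0, 0.0, 0.0, 1.0]] ['vfov', 'cx', 'cy', 'pose']
white_center [([155.8, 342.1], 0.96), ([180.9, 380.2], 0.91), ([234.6, 254.0], 0.82), ([280.3, 365.3], 0.66)] [([359.0, 162.0, 405.0, 198.0], 1108, 0.94), ([330.0, 141.0, 356.0, 166.0], 599, 0.89), ([238.0, 216.0, 274.0, 256.0], 1242, 0.74)]
white_stand [] [([272.0, 138.0, 371.0, 219.0], 2735, 0.66)]
board [([278.9, 364.9], 0.72)] [([306.0, 237.0, 438.0, 323.0], 8660, 0.91)]
brown_center [([373.2, 341.2], 0.74)] [([323.0, 347.0, 366.0, 395.0], 1819, 0.62)]
top 48.86988104727306 314.96230514078144 242.35478867114634 [[0.0065, -0.9816, 0.191, 0.4215], [-1.0, -0.0061, 0.0025, -0.0066], [-0.0013, -0.191, -0.9816, 1.0986], [0.0, 0.0, 0.0, 1.0]] ['vfov', 'cx', 'cy', 'pose']
white_center [([313.1, 475.6], 0.64), ([179.7, 363.7], 0.64), ([253.3, 461.4], 0.55)] [([350.0, 156.0, 384.0, 198.0], 1439, 0.98), ([447.0, 291.0, 501.0, 340.0], 1483, 0.78), ([445.0, 239.0, 479.0, 271.0], 979, 0.77)]
white_stand [] [([411.0, 192.0, 481.0, 290.0], 3690, 0.57)]
board [([292.6, 325.2], 0.56)] [([272.0, 236.0, 377.0, 351.0], 10378, 0.73)]
brown_center [([254.9, 165.4], 0.93)] [([150.0, 235.0, 184.0, 269.0], 950, 0.97)]
```

View pics/side0.png

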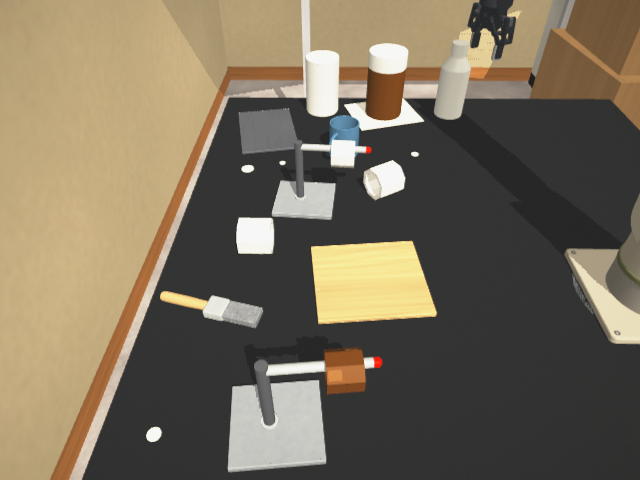

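View pics/top0.png

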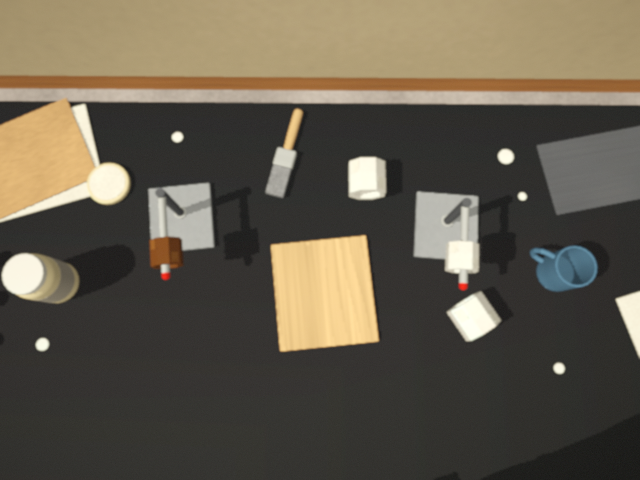

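```bash
cat > h.py <<'E'
import numpy as np,cv2
from workcell import manip
def cam(c):
    i=manip.camera_info(c); f=240/np.tan(np.radians(i['vfov']/2)); return f,i['cx'],i['cy'],np.array(i['pose'])
def ray(c,r,col):
    f,cx,cy,P=cam(c); d=P[:3,:3]@np.array([(col-cx)/f,(r-cy)/f,1]); return P[:3,3],d/np.linalg.norm(d)
def onz(c,r,col,z):
    o,d=ray(c,r,col); return o+d*(z-o[2])/d[2]
def tri(a,b):
    o1,d1=ray('side',*a); o2,d2=ray('top',*b)
    s=np.linalg.lstsq(np.c_[d1,-d2],o2-o1,rcond=None)[0]
    p,q=o1+s[0]*d1,o2+s[1]*d2; return (p+q)/2,np.linalg.norm(p-q)
def proj(c,X):
    f,cx,cy,P=cam(c); p=P[:3,:3].T@(np.array(X)-P[:3,3]); return np.array([cy+f*p[1]/p[2],cx+f*p[0]/p[2]])
def red(im):
    h=cv2.cvtColor(im,cv2.COLOR_RGB2HSV); m=(((h[...,0]<6)|(h[...,0]>174))&(h[...,1]>180)&(h[...,2]>110)).astype(np.uint8)
    n,l,s,c=cv2.connectedComponentsWithStats(m); return [(np.round(c[k][::-1],1),s[k][4]) for k in range(1,n) if s[k][4]>8]
E
python3 - <<'E'
from h import *
np.set_printoptions(precision=4,suppress=True)
S=cv2.imread('pics/side0.png');T=cv2.imread('pics/top0.png')
print('red side',red(S[:,:,::-1].copy()),'top',red(T[:,:,::-1].copy()))
a=cv2.resize(S[120:270,220:420],None,fx=4,fy=4,interpolation=cv2.INTER_CUBIC);cv2.imwrite('pics/cs.png',a)
a=cv2.resize(T[140:350,340:620],None,fx=2.8,fy=2.8,interpolation=cv2.INTER_CUBIC);cv2.imwrite('pics/ct.png',a)
print('rodtube',tri((155.8,342.1),(253.3,461.4)))
print('lying A',tri((180.9,380.2),(313.1,475.6)),'B',tri((234.6,254),(179.7,363.7)))
print('brown',tri((373.2,341.2),(254.9,165.4)))
print('z fix',onz('side',155.8,342.1,.137),onz('top',253.3,461.4,.137))
for r,c in [(236,366),(244,271),(351,280),(341,378)]: print('board top',onz('top',r,c,.01))
for r,c in [(241,414),(246,311),(320,318),(312,434)]: print('board side',onz('side',r,c,.01))
E
```

```text
red side [(array([149.5, 368.1]), np.int32(25)), (array([361.7, 377.5]), np.int32(73))] top [(array([276.2, 165.2]), np.int32(47)), (array([286.4, 462.7]), np.int32(48))]
rodtube (array([ 0.587 , -0.2754,  0.1312]), np.float64(0.007517229474393173))
lying A (array([ 0.487 , -0.3282,  0.027 ]), np.float64(3.839644255962379e-05)) B (array([ 0.7633, -0.1048,  0.0429]), np.float64(0.005119887617967885))
brown (array([0.5868, 0.2731, 0.1315]), np.float64(0.005184223627529638))
z fix [ 0.5836 -0.2643  0.137 ] [ 0.5897 -0.2746  0.137 ]
board top [ 0.6476 -0.111   0.01  ]
board top [0.6292 0.0885 0.01  ]
board top [0.4094 0.0654 0.01  ]
board top [ 0.4306 -0.1328  0.01  ]
board side [ 0.4268 -0.1301  0.01  ]
board side [ 0.6475 -0.1091  0.01  ]
board side [0.6268 0.0879 0.01  ]
board side [0.4138 0.0639 0.01  ]
```

View pics/cs.png

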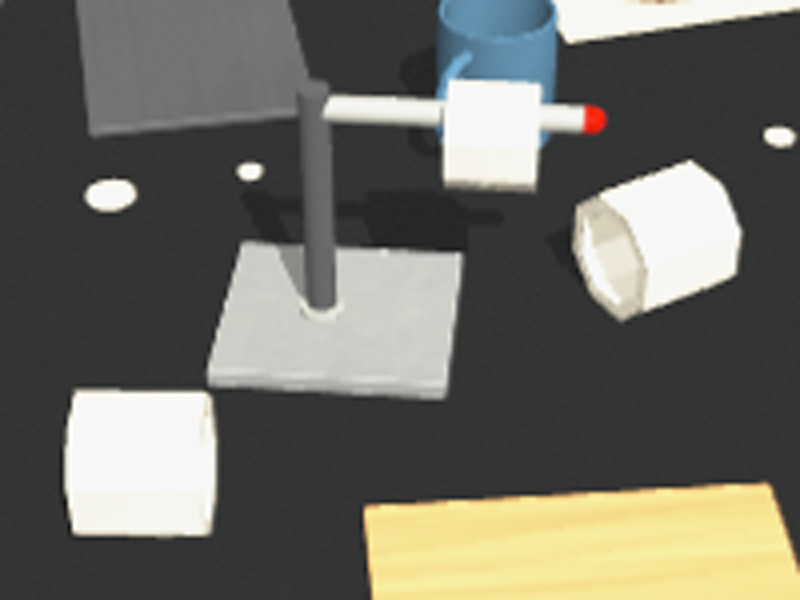

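View pics/ct.png

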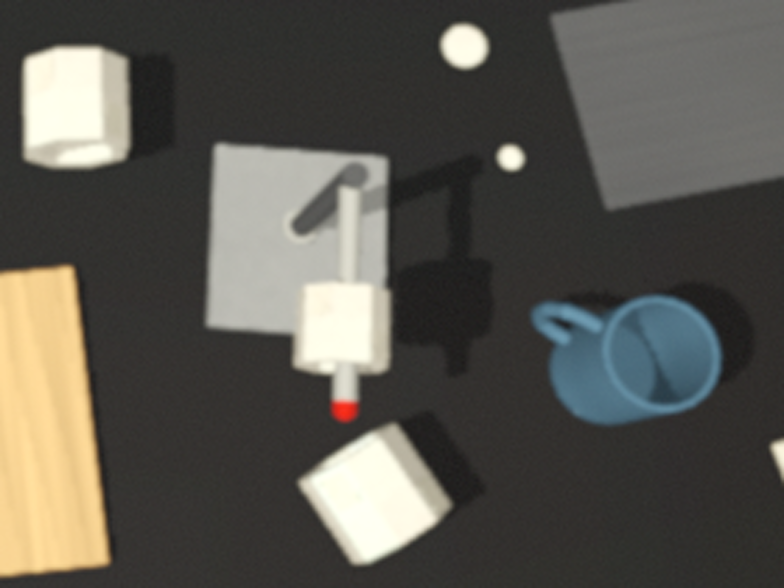

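Run:
```python
from h import *
np.set_printoptions(precision=4,suppress=True)
for c,t,b in [('top',(286.4,462.7),(206.5,464.7)),('side',(149.5,368.1),(147,302))]:
    p,q=onz(c,*t,.15),onz(c,*b,.15);d=q-p;print(c,p,q,np.degrees(np.arctan2(d[1],d[0])),np.linalg.norm(d))
print('tip tri',tri((149.5,368.1),(286.4,462.7)))
# base plate corners in top (crop /2.8 + off)
k=[(215,143),(387,155),(386,335),(205,327)]
for x,y in k: print('plate',onz('top',140+y/2.8,340+x/2.8,.012))
# rod segmentation in top
T=cv2.imread('pics/top0.png');S=cv2.imread('pics/side0.png')
m={d['confidence']:d for d in manip.regions_of('white_stand','top')}
ms=(T.min(2)>150).astype(np.uint8)
pts=[]
for r in range(211,240):
    cs=np.where(T[r,450:480].min(1)>150)[0]+450
    if len(cs): pts.append((r,cs.mean(),len(cs)))
pts=np.array(pts);print(pts[::5])
P=np.array([onz('top',r,c,.15) for r,c,_ in pts]);f=np.polyfit(P[:,0],P[:,1],1);print('rod fit y=',f,np.degrees(np.arctan(f[0])))
pts=[]
for c in range(306,328):
    rs=np.where(S[130:165,c].min(1)>150)[0]+130
    if len(rs): pts.append((rs.mean(),c,len(rs)))
pts=np.array(pts);print(pts[::5])
P=np.array([onz('side',r,c,.15) for r,c,_ in pts]);f=np.polyfit(P[:,0],P[:,1],1);print('rod fit side y=',f,np.degrees(np.arctan(f[0])))
o=manip.get_obs()
from scipy.spatial.transform import Rotation as R
print(R.from_quat(o['ee_rot']).as_matrix(),o['position'])
```

```text
top [ 0.527  -0.2705  0.15  ] [ 0.6755 -0.2812  0.15  ] -4.107033808610115 0.14889634196359866
side [ 0.5274 -0.27    0.15  ] [ 0.672  -0.2778  0.15  ] -3.076857234113856 0.14482006149930124
tip tri (array([ 0.5272, -0.2706,  0.1496]), np.float64(0.0002763987231799226))
plate [ 0.7459 -0.2205  0.012 ]
plate [ 0.7372 -0.3511  0.012 ]
plate [ 0.5984 -0.3431  0.012 ]
plate [ 0.6036 -0.2087  0.012 ]
[[211.     462.8889   9.    ]
 [216.     468.4667  15.    ]
 [221.     466.      21.    ]
 [226.     463.      27.    ]
 [231.     463.      27.    ]
 [236.     463.      27.    ]]
rod fit y= [-0.196  -0.1535] -11.089569310313797
[[146.5 306.    6. ]
 [146.5 311.    6. ]
 [146.5 316.    6. ]
 [147.5 321.    6. ]
 [147.5 326.    6. ]]
rod fit side y= [-0.1049 -0.2117] -5.989862259803142
[[ 0.0001  0.3652 -0.9309]
 [-0.0001 -0.9309 -0.3652]
 [-1.      0.0001 -0.    ]] [ 0.2283 -0.5818  0.304 ]
```

Run:
```python
from h import *
np.set_printoptions(precision=3,suppress=True)
for n,b,t in [('bottle',(115,450),(42,460)),('glass',(115,383),(50,388)),('cup',(112,322),(55,322)),('mug',(147,344),(122,344))]:
    p=onz('side',*b,0); o,d=ray('side',*t); s=(p[1]-.03-o[1])/d[1]; print(n,p,'top',o+s*d)
```

```text
bottle [ 0.242 -0.725  0.   ] top [ 0.247 -0.755  0.21 ]
glass [ 0.449 -0.721  0.   ] top [ 0.449 -0.751  0.188]
cup [ 0.639 -0.738  0.   ] top [ 0.639 -0.768  0.167]
mug [ 0.572 -0.53   0.   ] top [ 0.574 -0.56   0.061]
```

Emit:
{"api": "arm_command", "payload": {
  "moves": [
    [[0,0,0,0,6.35],[0,0,0,0,6.35],[0,0,0,0,6.35],[0,0,0,0,6.35],[0,0,-0.8,-0.8,0],[0,0,-0.8,-0.8,0],[0,0,-0.8,-0.8,0],[0,0,-0.8,-0.8,0],[0,0,-0.8,-0.8,0],[0,0,-0.8,-0.8,0],[0,0,-0.8,-0.8,0],[0,0,-0.8,-0.8,0]]
  ],
  "force": 25
}}

```text
clock: 1.95
position: [0.3999, -0.4323, 0.3041]
ee_rot: [0.707, -0.025, -0.707, -0.024]
ft_force: [0.4, -1.2, -0.4]
grip_width: 1.002
```

Emit:
{"api": "arm_command", "payload": {
  "moves": [
    [[0,0,-0.8,-0.8,0],[0,0,-0.8,-0.8,0],[0,0,-0.8,-0.8,0],[0,0,-0.8,-0.8,0],[0,0,-0.8,-0.8,0],[0,0,-0.8,-0.8,0],[0,0,-0.8,-0.8,0],[0,0,-0.6,-0.8,0],[0,0,-0.4,-0.5,0],[0,0,0,0,0],[0,0,0,0,0],[0,0,0,0,0]]
  ]
}}

```text
clock: 2.95
position: [0.5817, -0.2821, 0.3039]
ee_rot: [-0.706, 0.025, 0.707, 0.025]
ft_force: [0.1, -1.0, -0.1]
grip_width: 0.998
```

```bash
cat > st.py <<'E'
from h import *
import sys
from scipy.spatial.transform import Rotation as R
np.set_printoptions(precision=4,suppress=True)
o=manip.get_obs();M=R.from_quat(o['ee_rot']).as_matrix()
print(o['clock'],o['position'],'y',M[:,1],'z',M[:,2],'F',o['ft_force'],'w',o['grip_width'])
if len(sys.argv)>2:
    t=np.array([float(v) for v in sys.argv[2].split(',')]); print('need tool units',M.T@(t-o['position'])/.025)
if len(sys.argv)>1 and sys.argv[1]!='-':
    n=sys.argv[1]; X=o['position']+M@np.array([.054,0,0]);out=[]
    for c in ['side','top']:
        im=manip.camera(c)[:,:,::-1]; p=proj(c,X).astype(int); r0=np.clip(p[0]-75,0,330);c0=np.clip(p[1]-100,0,440)
        out.append(cv2.resize(im[r0:r0+150,c0:c0+200],None,fx=2,fy=2,interpolation=cv2.INTER_CUBIC)); print(c,'crop origin',r0,c0)
        cv2.imwrite(f'pics/{n}_{c}.png',im)
    cv2.imwrite(f'pics/{n}.png',np.hstack(out))
E
python3 st.py a .587,-.2747,.187
```

```text
2.95 [ 0.5817 -0.2821  0.3039] y [-0.071  -0.9975  0.0009] z [-0.9975  0.071   0.0006] F [ 0.1239 -0.9715 -0.1243] w 0.998455266470778
need tool units [ 4.6737 -0.3128 -0.1942]
side crop origin 28 244
top crop origin 171 384
```

View pics/a.png

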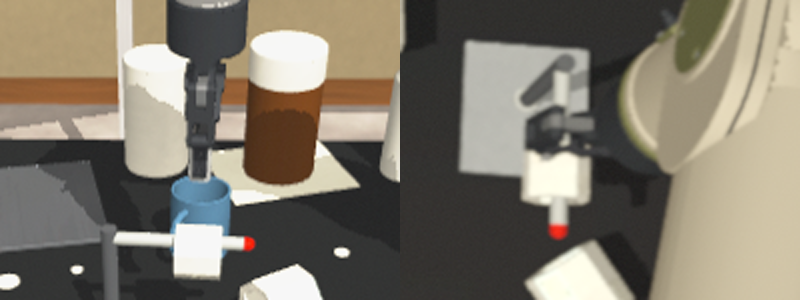

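Emit:
{"api": "arm_command", "payload": {
  "moves": [
    [[0,0,-0.31,-0.17,0],[0,0.8,0,0,0],[0,0.8,0,0,0],[0,0.8,0,0,0],[0,0,0,0,0]]
  ]
}}

```text
clock: 3.47
position: [0.5857, -0.2727, 0.2398]
ee_rot: [-0.705, 0.024, 0.709, 0.025]
ft_force: [0.4, 0.3, -1.0]
grip_width: 0.999
```

```bash
python3 st.py b .586,-.2747,.187
```

```text
3.4667 [ 0.5857 -0.2727  0.2398] y [-0.0699 -0.9976 -0.0019] z [-0.9975  0.0698  0.0057] F [ 0.4301  0.2628 -0.9558] w 0.9986234818776131
need tool units [ 2.1125  0.0818 -0.0312]
side crop origin 59 241
top crop origin 175 367
```

View pics/b.png

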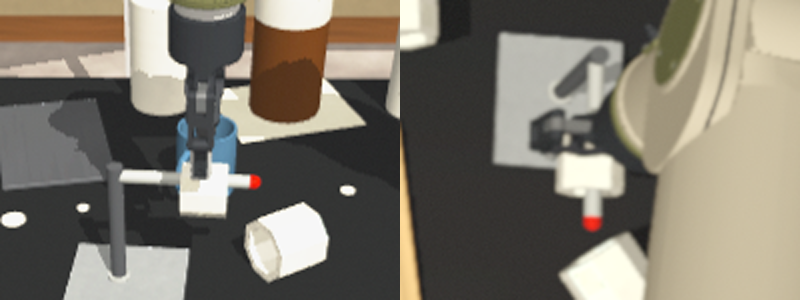

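Run:
```python
from h import *
for y in (-.2727+.043,-.2727+.057): 
  for z in (.167,.21): print(y,z,proj('top',[.586,y,z]),proj('side',[.586,y,z]))
print(proj('top',[.586,-.2747+.027,.137]),proj('top',[.586,-.2747-.027,.137]))
```

```text
-0.22970000000000002 0.167 [252.33570679 440.93343714] [152.33461504 341.51487145]
-0.22970000000000002 0.21 [247.99841718 446.78798602] [134.01540574 342.1017242 ]
-0.2157 0.167 [252.28724868 433.10590674] [155.9324143  341.56665555]
-0.2157 0.21 [247.94786521 438.59438666] [137.52068031 342.16156095]
[255.1998238  446.90971202] [255.38153116 476.19691578]
```

Emit:
{"api": "arm_command", "payload": {
  "moves": [
    [[0,0.7,0.05,0,0],[0,0.7,0,0,0],[0,0.4,0,0,0],[0,0,0,0,0],[0,0,0,0,0]]
  ]
}}

```text
clock: 3.98
position: [0.5875, -0.2746, 0.1999]
ee_rot: [0.707, -0.025, -0.706, -0.025]
ft_force: [-0.2, -0.3, 0.6]
grip_width: 0.997
```

```bash
python3 st.py c .586,-.2747,.187
```

```text
3.9833 [ 0.5875 -0.2746  0.1999] y [-0.0695 -0.9976  0.0002] z [-0.9976  0.0695 -0.0006] F [-0.2157 -0.3207  0.6123] w 0.9966518269246589
need tool units [0.5156 0.0079 0.0597]
side crop origin 74 240
top crop origin 178 362
```

View pics/c.png

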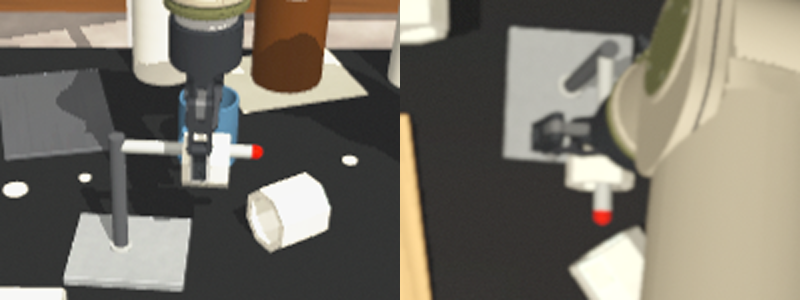

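Emit:
{"api": "arm_command", "payload": {
  "moves": [
    [[0,0.5,0,0.17,0],[0,0,0,0,0],[0.3,0,0,0,0],[0.5,0,0,0,0],[1,0,0,0,0],[1,0,0,0,0],[1,0,0,0,0],[1,0,0,0,0],[1,0,0,0,0],[1,0,0,0,0]]
  ],
  "force": 25
}}

```text
clock: 4.92
position: [0.5835, -0.2744, 0.1875]
ee_rot: [0.707, -0.025, -0.706, -0.024]
ft_force: [-1.0, 0.7, 6.0]
grip_width: 0.626
```

```bash
python3 st.py d
```

```text
4.9167 [ 0.5835 -0.2744  0.1875] y [-0.0694 -0.9976  0.0006] z [-0.9976  0.0694 -0.0016] F [-1.042   0.6721  5.9685] w 0.6258792484685184
side crop origin 79 242
top crop origin 181 360
```

View pics/d.png

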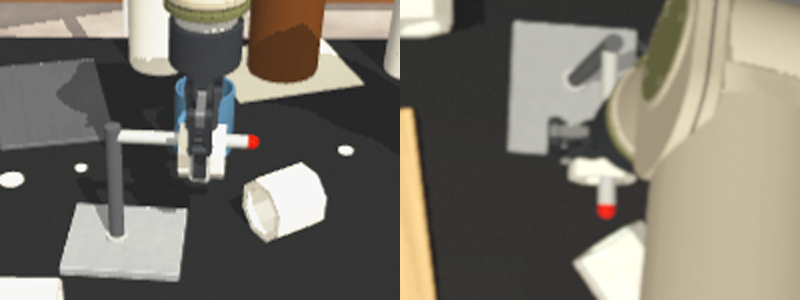

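Emit:
{"api": "arm_command", "payload": {
  "moves": [
    [[1,-0.15,0,0,0],[1,-0.15,0,0,0],[1,-0.15,0,0,0],[1,0,0,0,0],[1,0,0,0,0]]
  ],
  "force": 30
}}

```text
clock: 5.43
position: [0.5831, -0.2743, 0.1979]
ee_rot: [0.707, -0.025, -0.707, -0.024]
ft_force: [0.8, 0.6, -0.4]
grip_width: 0.632
```

```bash
python3 st.py e
```

```text
5.4333 [ 0.5831 -0.2743  0.1979] y [-0.0695 -0.9976  0.0002] z [-0.9976  0.0695 -0.0005] F [ 0.7571  0.5859 -0.3521] w 0.6324459772031429
side crop origin 75 242
top crop origin 181 362
```

View pics/e.png

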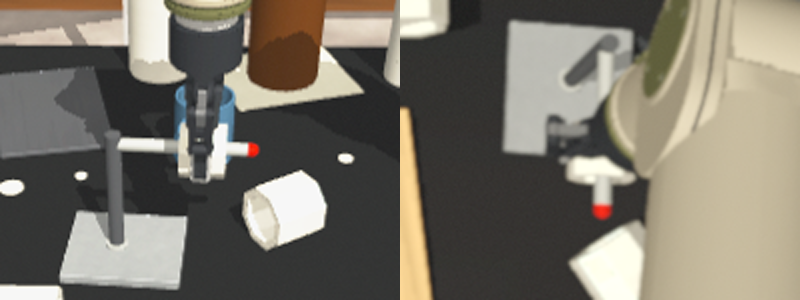

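Emit:
{"api": "arm_command", "payload": {
  "moves": [
    [[1,0,0,0.3,0],[1,0,0,0.5,0],[1,0,0,0.5,0],[1,0,0,0.5,0],[1,0,0,0.2,0]]
  ]
}}

```text
clock: 5.95
position: [0.5312, -0.2711, 0.1975]
ee_rot: [-0.706, 0.025, 0.707, 0.025]
ft_force: [0.3, -0.8, 0.0]
grip_width: 0.626
```

Emit:
{"api": "arm_command", "payload": {
  "moves": [
    [[1,0,0,0.5,0],[1,0,0,0.5,0],[1,0,0,0.5,0],[1,0,0,0.5,0],[1,0,0,0.5,0],[1,0,0,0.5,0],[1,0,0,0,0]]
  ]
}}

```text
clock: 6.53
position: [0.4563, -0.2659, 0.1976]
ee_rot: [-0.706, 0.025, 0.707, 0.025]
ft_force: [0.4, -0.6, -0.8]
grip_width: 0.63
```

```bash
python3 st.py f .529,-.022,.16
```

```text
6.5333 [ 0.4563 -0.2659  0.1976] y [-0.0708 -0.9975  0.0004] z [-0.9975  0.0708  0.0011] F [ 0.4205 -0.6307 -0.8028] w 0.6301714692152109
need tool units [ 1.4981 -9.9372 -2.2098]
side crop origin 78 300
top crop origin 251 361
```

View pics/f.png

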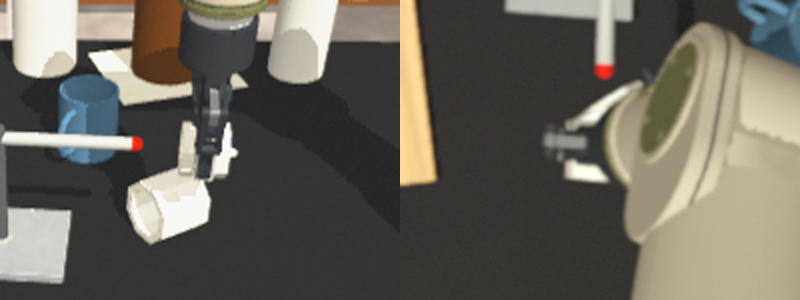

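Emit:
{"api": "arm_command", "payload": {
  "moves": [
    [[1,0,-0.4,0,0],[1,0,-0.7,0,0],[1,0,-0.9,0,0],[1,0,-0.9,-0.2,0],[1,0,-0.9,-0.4,0],[1,0,-0.9,-0.4,0],[1,0,-0.9,-0.4,0],[1,0,-0.9,-0.4,0],[1,0,-0.9,-0.4,0],[1,0,-0.9,0,0],[1,0,-0.9,0,0],[1,0,-0.7,0,0]]
  ]
}}

```text
clock: 7.63
position: [0.5308, -0.019, 0.1976]
ee_rot: [0.707, -0.023, -0.707, -0.024]
ft_force: [0.4, 0.8, -0.4]
grip_width: 0.626
```

Emit:
{"api": "arm_command", "payload": {
  "moves": [
    [[1,0.4,0,0,0],[1,0.7,0,0,0],[1,0.7,0,0,0],[1,0.6,0,0,0],[1,0,0,0,0],[1,0,0,0,0]]
  ]
}}

```text
clock: 8.13
position: [0.5301, -0.022, 0.1371]
ee_rot: [-0.706, 0.024, 0.707, 0.025]
ft_force: [0.4, -0.2, -0.6]
grip_width: 0.629
```

```bash
python3 st.py g .529,-.022,.087
```

```text
8.1333 [ 0.5301 -0.022   0.1371] y [-0.0689 -0.9976 -0.0004] z [-0.9976  0.0689  0.0016] F [ 0.4242 -0.2341 -0.5604] w 0.6290609760327904
need tool units [2.0059 0.0054 0.0413]
side crop origin 175 270
top crop origin 212 224
```

View pics/g.png

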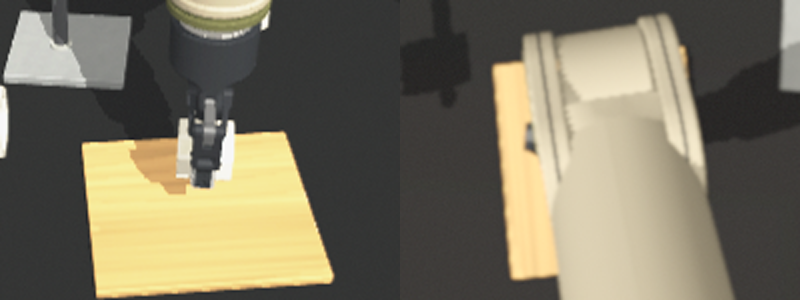

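Emit:
{"api": "arm_command", "payload": {
  "moves": [
    [[1,0.4,0,0,0],[1,0.5,0,0,0],[1,0.4,0,0,0],[1,0.3,0,0,0],[1,0,0,0,0],[1,0,0,0,0]]
  ]
}}

```text
clock: 8.73
position: [0.53, -0.0224, 0.097]
ee_rot: [-0.706, 0.024, 0.707, 0.025]
ft_force: [0.4, 0.5, 0.2]
grip_width: 0.628
```

Emit:
{"api": "arm_command", "payload": {
  "moves": [
    [[1,0.1,0,0,0],[1,0.1,0,0,0],[1,0,0,0,0],[1,0,0,0,0]]
  ]
}}

```text
clock: 9.07
position: [0.5304, -0.0225, 0.0928]
ee_rot: [0.707, -0.025, -0.707, -0.025]
ft_force: [0.2, 0.2, -0.8]
grip_width: 0.625
```

Emit:
{"api": "arm_command", "payload": {
  "moves": [
    [[1,0.08,0,0,0],[1,0,0,0,0],[1,0,0,0,0]]
  ]
}}

```text
clock: 9.32
position: [0.5303, -0.0225, 0.0906]
ee_rot: [0.707, -0.025, -0.707, -0.025]
ft_force: [0.4, -0.5, -0.5]
grip_width: 0.629
```

Emit:
{"api": "arm_command", "payload": {
  "moves": [
    [[1,0.05,0,0,0],[1,0,0,0,0],[1,0,0,0,0]]
  ]
}}

```text
clock: 9.57
position: [0.5303, -0.0225, 0.0894]
ee_rot: [-0.707, 0.025, 0.707, 0.025]
ft_force: [0.5, 1.0, -1.9]
grip_width: 0.627
```

Emit:
{"api": "arm_command", "payload": {
  "moves": [
    [[1,0.04,0,0,0],[1,0,0,0,0],[1,0,0,0,0]]
  ]
}}

```text
clock: 9.82
position: [0.5303, -0.0225, 0.0884]
ee_rot: [-0.707, 0.025, 0.707, 0.025]
ft_force: [-0.7, -0.1, -0.8]
grip_width: 0.633
```

```bash
python3 st.py k
```

```text
9.8167 [ 0.5303 -0.0225  0.0884] y [-0.0694 -0.9976  0.0001] z [-0.9976  0.0694  0.    ] F [-0.7138 -0.0983 -0.8375] w 0.6332070109293382
side crop origin 193 269
top crop origin 215 223
```

View pics/k.png

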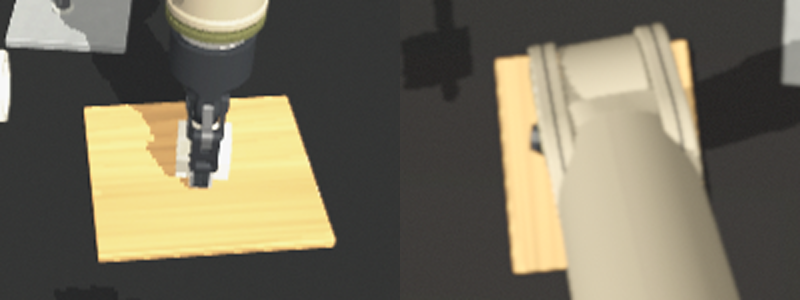

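No contact yet; I'll continue down in 1 mm steps.

Emit:
{"api": "arm_command", "payload": {
  "moves": [
    [[1,0.04,0,0,0],[1,0,0,0,0],[1,0,0,0,0]]
  ]
}}

```text
clock: 10.17
position: [0.5305, -0.0225, 0.0877]
ee_rot: [0.707, -0.025, -0.707, -0.025]
ft_force: [-1.8, 0.4, 5.8]
grip_width: 0.628
```

Emit:
{"api": "arm_command", "payload": {
  "moves": [
    [[1,0.04,0,0,0],[1,0,0,0,0],[1,0,0,0,0]]
  ]
}}

```text
clock: 10.42
position: [0.5305, -0.0224, 0.0876]
ee_rot: [0.707, -0.025, -0.707, -0.024]
ft_force: [-8.0, -0.1, 17.7]
grip_width: 0.632
```

Emit:
{"api": "arm_command", "payload": {
  "moves": [
    [[1,-0.04,0,0,0],[1,0,0,0,0],[1,0,0,0,0]]
  ]
}}

```text
clock: 10.67
position: [0.5305, -0.0225, 0.0877]
ee_rot: [0.707, -0.025, -0.707, -0.025]
ft_force: [-1.0, 0.4, 6.8]
grip_width: 0.628
```

Emit:
{"api": "arm_command", "payload": {
  "moves": [
    [[0.36,0,0,0,0],[0.34,0,0,0,0],[0.32,0,0,0,0],[0.3,0,0,0,0],[0.25,0,0,0,0],[0.2,0,0,0,0],[0,0,0,0,0],[0,0,0,0,0],[0,0,0,0,0],[0,0,0,0,0],[0,0,0,0,0],[0,0,0,0,0]]
  ]
}}

```text
clock: 11.67
position: [0.5304, -0.0225, 0.0874]
ee_rot: [0.707, -0.025, -0.707, -0.025]
ft_force: [-0.2, -0.6, 0.1]
grip_width: 0.999
```

```bash
python3 st.py m
```

```text
11.6667 [ 0.5304 -0.0225  0.0874] y [-0.0695 -0.9976  0.0001] z [-0.9976  0.0695 -0.0001] F [-0.2216 -0.5911  0.0765] w 0.9989987076417868
side crop origin 193 268
top crop origin 215 223
```

View pics/m.png

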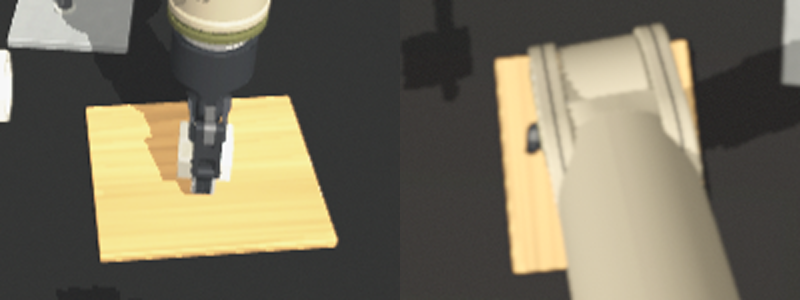

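Fingers are open with the tube standing still between them. Now I retreat straight up, then back and aside to clear the view.

Emit:
{"api": "arm_command", "payload": {
  "moves": [
    [[0,-0.2,0,0,0],[0,-0.5,0,0,0],[0,-0.8,0,0,0],[0,-0.8,0,0,0],[0,-0.8,0,0,0],[0,-0.8,0,0,0],[0,-0.8,0,0,0],[0,-0.8,0,0,0],[0,-0.8,0,0,0],[0,0,0,0,0]]
  ]
}}

```text
clock: 12.6
position: [0.5319, -0.0222, 0.2502]
ee_rot: [0.709, -0.025, -0.704, -0.024]
ft_force: [0.1, -0.1, 0.7]
grip_width: 1.0
```

Emit:
{"api": "arm_command", "payload": {
  "moves": [
    [[0,0,0.5,0,0],[0,0,0.9,0,0],[0,0,0.9,0,0],[0,0,0.9,0,0],[0,0,0.9,0,0],[0,0,0.9,0,0],[0,0,0.9,0,0],[0,0,0.9,0,0],[0,0,0.9,0,0],[0,0,0.5,0,0],[0,0,0,0,0],[0,0,0,0,0]]
  ]
}}

```text
clock: 13.6
position: [0.5161, -0.2267, 0.2451]
ee_rot: [0.707, -0.025, -0.707, -0.025]
ft_force: [0.2, -0.0, 0.9]
grip_width: 1.0
```

```bash
python3 st.py n
python3 - <<'E'
from h import *
np.set_printoptions(precision=4,suppress=True)
for c in ('side','top'):
    for q in ('white_center','brown_center'): print(c,q,[(np.round(d['pixel'],1).tolist(),round(d['confidence'],2)) for d in manip.pinpoint(q,c)])
    print('expected',proj(c,[.5305,-.0225,.037]))
a=cv2.imread('pics/n_side.png');b=cv2.imread('pics/n_top.png')
cv2.imwrite('pics/n2.png',cv2.resize(np.hstack([a[100:480,160:480],b[150:400,140:460][:,:].copy() if 0 else cv2.copyMakeBorder(b[150:400,140:460],0,130,0,0,cv2.BORDER_CONSTANT)]),None,fx=1.25,fy=1.25))
E
```

```text
13.6 [ 0.5161 -0.2267  0.2451] y [-0.0701 -0.9975 -0.0004] z [-0.9975  0.0701 -0.0002] F [ 0.1598 -0.0117  0.9134] w 1.0002502965552562
side crop origin 68 275
top crop origin 214 344
side white_center [([268.9, 370.5], 0.97), ([235.0, 250.1], 0.82), ([181.6, 382.5], 0.62)]
side brown_center [([371.8, 343.1], 0.75)]
expected [267.0881 369.0154]
top white_center [([180.8, 366.5], 0.94), ([286.3, 322.7], 0.9)]
top brown_center [([254.0, 167.2], 0.65)]
expected [290.0148 323.9306]
```

View pics/n2.png

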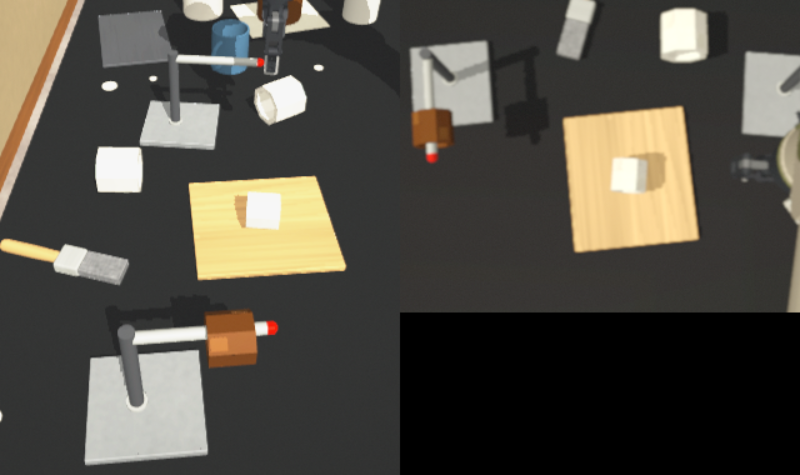

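Emit:
{"api": "arm_command", "payload": {
  "moves": [
    [[0,-0.8,0,0,0],[0,-0.8,0,0,0],[0,-0.6,0,0,0],[0,0,0,0,0],[0,0,0,0,0],[0,0,0,0,0]]
  ]
}}

```text
clock: 14.4
position: [0.5159, -0.2266, 0.2992]
ee_rot: [-0.706, 0.024, 0.707, 0.024]
ft_force: [0.1, -0.4, -0.4]
grip_width: 1.0
```

```bash
python3 st.py -; python3 -c "
from workcell import manip
print(manip.hand_in())"
```

```text
14.4 [ 0.5159 -0.2266  0.2992] y [-0.069  -0.9976 -0.0002] z [-0.9976  0.069   0.0008] F [ 0.069  -0.4282 -0.4269] w 1.0004131044639202
the job is handed in; nothing more can be done
None
```

I slid the white tube off the red-tipped end of its rod, laid it on its side near the middle of the board, let go, and handed the job in at 14.4 s. I gripped it by its two upright flats and raised it about 10 mm off the rod before sliding it.

- **White tube:** The last pictures show it lying wholly on the board. The detected centre was within about 4 pixels of where I expected it in both cameras (side 269, 370; top 286, 323). No picture was taken after the final 54 mm lift of the arm.
- **Brown tube:** It still hangs at its starting pixels, within about 2 pixels.
- **Robot:** The gripper is open, well above everything, and the force reading is only noise.
- **Forces:** Touching down on the board briefly read about 18 N upward and 8 N sideways at the wrist. I backed off to about 7 N before letting go.
- **Disagreement:** At the start the two cameras put the tube about 6 mm apart along the rod. I settled that from a close view of the fingers before gripping.

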